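Push the freewheel carrier round the bench guide and lock it in

TASK

Push the blue carrier with the freewheel along its guide rails, round the bend and on until it has pushed the orange shoe all the way in against the stop block, without lifting or tipping it and without letting it jam: a push of more than about 15 N against rails or stop would damage it. Then swing the yellow keeper arm fully shut behind it and let go. Leave the other things on the counter alone.

Things in the scene. Friction and masses are not known exactly. Their poses are not given: they have to be found in the camera images.
- guide: Fixed bench guide: grey base plate 265 (x) x 285 (y) x 8 mm; origin at the centre of its underside, top at z = 8 mm. On it two parallel steel rails, 12 mm high, 8 thick, 48 mm channel between. Entry leg runs along +x, then a 90 degree bend to the right, then the exit leg along -y. The rails, as one piece, are clamped through slots up to 6 mm either way along x: this pose does not show it.
- bend_centre (a point): On the plate top, fixed to the plate at (-32.5, 17.5) mm in the guide's frame, same axes: the bend's nominal centre. From here, with rails unshifted, the channel's centre line is: entry leg at y = +85 mm from x = -90 to 0; bend of radius 85; exit leg at x = +85 from y = 0 to -104. Shifted rails put bend and exit leg up to 6 mm off along x: feel or see it.
- home_nominal (a point): On the plate top, fixed to the plate at (52.5, -48.5) mm in the guide's frame: where the carrier's origin is when fully home, were nothing shifted. The rails' shift moves the true spot up to 6 mm either way along x; the dark stop block (18 mm tall above the plate) is also clamped up to 11 mm either way along y, which no pose shows: feel or see it.
- carrier: Loose blue sled with slippery runners, 0.6 to 0.95 kg, in the entry leg, with a freewheel sprocket on it. Origin: centre of its underside, on the plate top; x along travel at the start. Two round ends, 44 mm diameter, centres 44 mm apart (88 mm long), 14 mm tall, 2 mm play to each rail. Sprocket 70 mm diameter at 15 to 20 mm. It turns by itself with the bend; pushed high up it tips.
- carrier_post (a point): Centre of the top of the carrier's upright red post, on the carrier's centre, 65.5 mm above its origin. Round, 22 mm diameter, bare from 20 to 65 mm above the origin: push it from behind, straddle or grip it.
- shoe (a joint): How far the orange shoe (38 mm wide, 11 mm tall) in front of the stop block is pushed in, in m: 0 = out, 0.006 = bottomed (carrier fully home). It resists by friction, about 4 to 8 N, has no spring and stays where it is left. Bottomed, it is rigid.
- keeper (a joint): Angle of the yellow keeper arm, rad: 0 = open, along the guide's +y; 1.57 = shut at its own rigid end stop, lying across the exit leg (along the guide's -x) behind the home carrier. Shuts anticlockwise seen from above, about a vertical pivot at (109.5, 22.5) mm in the guide's frame; about 2 N at the knob; stays where left. Arm 100 mm long, 12 wide, top 32 mm above the table.
- keeper_knob (a point): Centre of the top of the black upright round knob on the keeper arm, 60 mm from the pivot; 18 mm diameter, from 32 to 77 mm above the table.
- remover: Bystander: steel freewheel remover, 30 mm diameter, 34 mm tall, standing; origin under its centre.
- spring: Bystander: blackened coil saddle spring, 44 mm diameter, 64 mm tall, standing; origin under its centre.
- pump_handle: Bystander: red plastic pump handle 120 mm long with a short steel stem, lying; origin under its centre.
- valve_adapter: Bystander: brass valve adapter, 18 mm diameter, 26 mm tall, standing; origin under its centre.
- bearing: Bystander: steel bearing ring, 42 mm diameter, 13 mm tall; origin under its centre.
- oil_can: Bystander: green can, 54 mm diameter, 120 mm tall; origin under its centre.
There are look-alikes about, which are no part of the job. Leave any purple look-alike of the carrier alone.

How it is judged:
By the outcome, as a careful person would: the job done as asked, in the order asked, and still so for the second after the job is handed in, with the robot touching nothing.
It also fails if it takes over 70 s, if anything falls off the work surface, if the arm or the gripper's body presses on something with over 40 N, if the wrist force passes 120 N, or if a joint passes its speed limit or range.

ROBOT

A 6-joint arm with a two-finger parallel gripper is mounted at the origin on the work surface. World frame = base frame: x ahead of the robot, y to its left, z up, the work surface at z = 0. Lengths are in m, angles in rad, forces in N, time in s.
With the tool pointing down it reaches from about 0.325 to 0.775 m from the base axis. Payload 5.5 kg.
Tool frame: the origin (TCP) lies at the very end of the fingers, on their centre line; the grasp point (between the pads) lies 19 mm behind it; x points along the fingers, z is the direction in which the jaws open and shut, and the axes are right-handed (so a half turn about x gives the same grasp; the last joint's range is limited). The gripper opens to 85 mm and grips with 20 to 120 N. Pads are 22 mm wide; open, the fingers measure 114 mm over their backs; the gripper's body (76 mm by 85 mm) begins 54 mm behind the grasp point. The pads swing forward as they close: fully open they stand 13 mm farther back than shut.
Start: joints at [-1.312, 0.091, 1.231, -0, 1.82, -0.057], TCP at [0.186, -0.57, 0.231] pointing down, gripper open.
Joint ranges: [-2.87, 2.87], [-0.86, 2.18], [0.17, 2.46], [-1.51, 4.65], [0.06, 2.69], [-2.65, 2.65]. Speed limits (rad/s): [2.57, 2.57, 3.01, 3.14, 3.14, 3.14].

INTERFACE

Orientations are given as a unit quaternion [w, x, y, z].
In Python, from cell import manip, eyes gives the robot as it stands. The module is installed in compiled form; this text tells all that it offers.
- The arm moves only by the tool arm_command, never from a script. Its argument "rows" is a list that holds one entry, the list of rows, each a list of 4 numbers: the shift along the tool's x, y, z in mm, then the turn about the tool's x in degrees. In form: [[[dx, dy, dz, turn], ...]]. A call has 1 to 10 rows; each row is the pose to reach, as a shift and turn from the pose measured when the call began, along the tool's axes at that moment; what a row does not reach only later rows make up. A row lasts 1/12 s, in which the tool goes at most 41.7 mm and 7.16 degrees, less where a joint would pass 70% of its speed; a pose out of reach is approached as far as the arm can. A call with a gripper value outside its range is refused whole. "fingers" is the opening, from -1 (shut) to 1 (fully open), so that 0 is half open, set as the call begins (left out, the last holds). The fingers move at their own pace and stop on an object; "force" is the grip in N (left out, the last holds). Time passes only in rows, so rows that repeat a pose let the fingers close. It gives the time, the measured TCP pose, the force and the opening at its end, in the units of the state.
- manip.state(): the state, without advancing time (a new reading comes with each control period).
- eyes.read_camera(name): name is "scene" or "top" or "wrist"; returns a dict with "color" (384x512x3 uint8, red, green, blue), "fx", "fy", "cx", "cy" (pixels), "R" (3x3) and "t" (3): a world point X has camera coordinates R X + t. Camera axes: x right, y down, z forward; pixel columns grow to the right and rows downward; lengths in m; the calibration is good to about 2 mm. A picture is of the moment at which its call begins. There is no depth.
- manip.hand_in(): hands the job in, once; it reports no verdict.
The state is a dict: "clock": time; "joint_pos": joint angles; "dq": joint speeds; "effort": joint torques, N m; "ee_pos": TCP position; "tcp_rot": TCP orientation; "contact_force": force on the tool from outside, world axes, zero at the start; "moment": the same for the moment, N m; "finger_gap": finger opening in m.
Only numpy, scipy, OpenCV 4.12 (cv2) and the standard library are available. Lean on these libraries where they do the work, as an engineer would, in place of code of your own. Each camera call takes 0.05 s, during which the arm holds its last target.

## Working session

There is one attempt and no reset: what is moved stays moved. The work goes in short steps, Python scripts to look and compute and a tool call to move; the robot and the scene stay as the last step left them, time stands still between calls to the robot, and variables do not carry over. Pictures are saved under pics/ and viewed, and the job is handed in when it is done.

Besides the shell and the picture viewer there is one more tool, called after "Emit:" as name([rows], argument=value, ...), one row to a line, values as JSON. arm_command: Moves the arm, as the interface text tells. Its arguments: {"type":"object","properties":{"rows":{"type":"array"},"fingers":{"type":"number"},"force":{"type":"number"}},"required":["rows"]}

```bash
mkdir -p pics; cat > h.py <<'E'
import numpy as np, cv2
from cell import manip, eyes
def snap(n,tag):
    c=eyes.read_camera(n); cv2.imwrite(f'pics/{tag}.png',c['color'][:,:,::-1]); 
    np.savez(f'pics/{tag}.npz',**c); return c
def ray(c,u,v,z):
    R=np.array(c['R']);t=np.array(c['t']);o=-R.T@t
    d=R.T@np.array([(u-c['cx'])/c['fx'],(v-c['cy'])/c['fy'],1])
    return o+d*(z-o[2])/d[2]
def proj(c,X):
    p=np.array(c['R'])@np.array(X)+np.array(c['t']);return np.array([c['fx']*p[0]/p[2]+c['cx'],c['fy']*p[1]/p[2]+c['cy']])
E
python3 - <<'E'
from h import *
for n in ['scene','top','wrist']:
    c=snap(n,n+'0'); print(n,c['fx'],(-np.array(c['R']).T@c['t']).round(3)); print(np.array(c['R']).round(2))
s=manip.state(); print(s)
E
```

```text
scene 488.3710697601209 [ 1.522 -0.26   0.839]
[[ 0.27  0.96 -0.02]
 [ 0.57 -0.17 -0.81]
 [-0.78  0.2  -0.59]]
top 456.88847208443843 [ 0.264 -0.012  1.252]
[[ 0.04 -1.   -0.  ]
 [-0.97 -0.04 -0.23]
 [ 0.23  0.01 -0.97]]
wrist 331.65750128825175 [ 0.267 -0.544  0.373]
[[ 0.31 -0.95 -0.  ]
 [-0.9  -0.29  0.33]
 [-0.31 -0.1  -0.95]]
{'clock': 0.15, 'joint_pos': array([-1.31169748e+00,  9.17136300e-02,  1.23164108e+00,  2.80266681e-05,
        1.81981677e+00, -5.66815215e-02]), 'dq': array([-0.00027102, -0.0027843 , -0.00518096,  0.00061007, -0.00088761,
        0.00158349]), 'effort': array([-2.93857247e-04, -4.59370244e+01, -4.18526387e+01, -1.80348188e-04,
        9.58926394e-03, -3.45273770e-05]), 'ee_pos': array([ 0.18629472, -0.5701082 ,  0.23037606]), 'tcp_rot': array([ 0.57197286,  0.41552127,  0.57282585, -0.41480076]), 'contact_force': array([ 0.12435192, -0.6627227 , -0.53502685]), 'moment': array([-0.02513288, -0.01935161, -0.00924092]), 'finger_gap': 0.08562373214553194}
```

View pics/scene0.png

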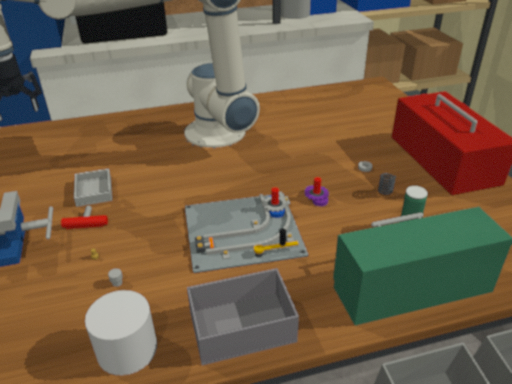

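View pics/top0.png

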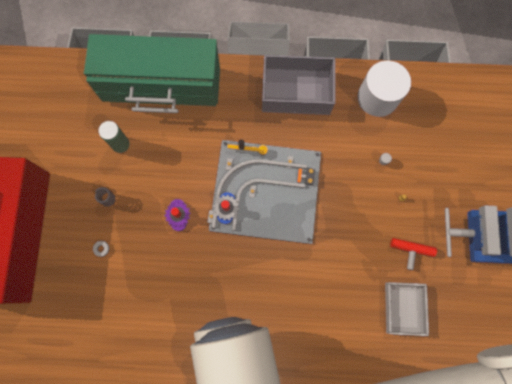

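View pics/wrist0.png

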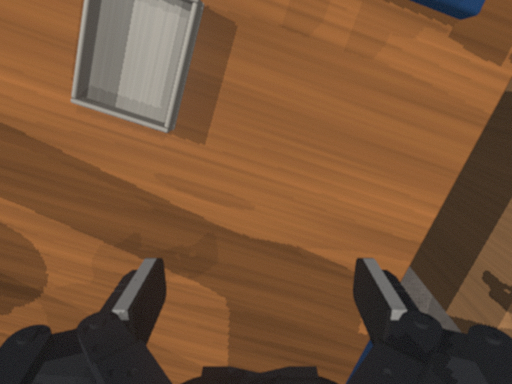

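The guide sits at top-view px (211–321, 142–243). The blue carrier and its red post are near (226,205), the purple look-alike is at (178,213), the keeper is at (250,148) and the stop and shoe are at (306,177). Next I'll measure these.

```bash
cat > m.py <<'E'
from h import *
def load(t):
    d=np.load(f'pics/{t}.npz'); return {k:d[k] for k in d}
E
python3 - <<'E'
from m import *
c=load('top0'); im=c['color'][:,:,::-1]
crop=im[130:255,200:335]; cv2.imwrite('pics/topcrop0.png',cv2.resize(crop,None,fx=5.5,fy=4.7,interpolation=cv2.INTER_CUBIC)[:600,:800])
hsv=cv2.cvtColor(im,cv2.COLOR_BGR2HSV)
# plate mask: low saturation grey
m=((hsv[...,1]<60)&(hsv[...,2]>70)).astype(np.uint8)
m2=np.zeros_like(m); m2[130:255,200:335]=m[130:255,200:335]
m2=cv2.morphologyEx(m2,cv2.MORPH_CLOSE,np.ones((25,25)))
cs,_=cv2.findContours(m2,cv2.RETR_EXTERNAL,cv2.CHAIN_APPROX_NONE)
k=max(cs,key=cv2.contourArea); r=cv2.minAreaRect(k); b=cv2.boxPoints(r); print(b)
ap=cv2.approxPolyDP(k,6,True)[:,0]; print(ap)
for p in ap: print(p,ray(c,*p,.008).round(4))
for nm,lo,hi in [('red',(0,150,80),(6,255,255)),('red2',(174,150,80),(180,255,255)),('yel',(20,150,120),(32,255,255)),('or',(8,170,170),(17,255,255)),('blue',(105,150,60),(125,255,255))]:
    q=cv2.inRange(hsv,lo,hi); q[:130]=0;q[255:]=0;q[:,:160]=0;q[:,335:]=0
    n,l,s,ce=cv2.connectedComponentsWithStats(q)
    print(nm,[(s[i].tolist(),ce[i].round(1).tolist()) for i in range(1,n) if s[i][4]>8])
E
```

```text
[[206.47694 230.18462]
 [217.90773 138.73845]
 [323.01544 151.8769 ]
 [311.58466 243.32307]]
[[222 141]
 [209 229]
 [310 243]
 [320 153]]
[222 141] [0.6925 0.0885 0.008 ]
[209 229] [0.4375 0.1096 0.008 ]
[310 243] [ 0.411  -0.1674  0.008 ]
[320 153] [ 0.6685 -0.1923  0.008 ]
red [([221, 201, 9, 9, 59], [224.9, 204.7]), ([172, 209, 9, 8, 58], [175.7, 212.5])]
red2 []
yel [([228, 145, 10, 4, 25], [232.2, 146.2]), ([245, 146, 22, 7, 62], [259.1, 148.5])]
or [([298, 169, 3, 13, 23], [299.2, 175.1])]
blue [([221, 220, 8, 3, 11], [224.2, 221.1])]
```

View pics/topcrop0.png

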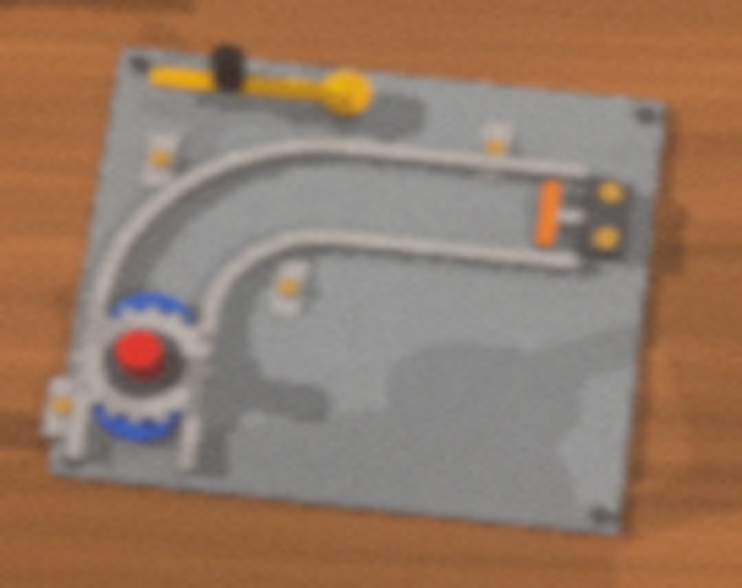

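```bash
python3 - <<'E'
from m import *
from scipy.spatial.transform import Rotation as Ro
q=manip.state()['tcp_rot']; print(Ro.from_quat([*q[1:],q[0]]).as_matrix().round(3))
c=load('top0')
# corner screws (crop px -> image)
for n,p in dict(TLs=(140,65),TRs=(648,115),BRs=(602,515)).items():
    u,v=200+(p[0]+.5)/5.5-.5,130+(p[1]+.5)/4.7-.5; print(n,ray(c,u,v,.008).round(4))
for n,p,z in [('post',(140,350),.0735),('knob',(228,55),.077),('pivot',(347,92),.032),('stopscrews',(608,215),.026),('shoe',(548,212),.019)]:
    u,v=200+(p[0]+.5)/5.5-.5,130+(p[1]+.5)/4.7-.5; print(n,ray(c,u,v,z).round(4))
E
```

```text
[[-0.     0.951  0.311]
 [ 0.002  0.311 -0.951]
 [-1.     0.    -0.002]]
TLs [0.6855 0.0794 0.008 ]
TRs [ 0.665 -0.185  0.008]
BRs [ 0.4213 -0.1647  0.008 ]
post [0.496  0.0653 0.0735]
knob [0.6701 0.0314 0.077 ]
pivot [ 0.665  -0.0286  0.032 ]
stopscrews [ 0.5966 -0.163   0.026 ]
shoe [ 0.599  -0.1334  0.019 ]
```

Emit:
arm_command([
  [[-4,30,-23,-4],[-8,60,-46,-8],[-12,90,-69,-12],[-16,120,-92,-16],[-20,150,-115,-20],[-24,180,-138,-24],[-28,210,-161,-28],[-32,240,-184,-32],[-36,270,-207,-36],[-40,300,-230,-40]],
])

```text
clock: 0.98
ee_pos: [0.4006, -0.2566, 0.2709]
tcp_rot: [0.68, 0.194, 0.68, -0.193]
contact_force: [0.1, -0.4, 0.5]
finger_gap: 0.0855
```

```bash
cat >> m.py <<'E'
from scipy.spatial.transform import Rotation as Ro
def Rt():
    q=manip.state()['tcp_rot']; return Ro.from_quat([*q[1:],q[0]]).as_matrix()
def togo(p,yaw):
    s=manip.state(); R=Rt(); d=R.T@(np.array(p)-s['ee_pos'])*1000
    y=np.degrees(np.arctan2(R[1,2],R[0,2])); t=-((yaw-y+180)%360-180)
    print('clk',round(s['clock'],2),'pos',(s['ee_pos']*1000).round(1),'yaw',y.round(1),'togo',d.round(1),'turn',t.round(1),'F',s['contact_force'].round(1),'gap',round(s['finger_gap']*1000,1))
E
python3 -c "
from m import *
togo([.55,-.04,.3],-4.8)"
```

```text
clk 0.98 pos [ 400.6 -256.6  270.9] yaw -31.7 togo [-28.9 262.9  13.2] turn -26.9 F [ 0.1 -0.4  0.5] gap 85.5
```

Emit:
arm_command([
  [[-4,33,2,-4],[-8,66,3,-8],[-12,99,5,-12],[-16,132,7,-16],[-20,165,8,-20],[-24,198,10,-24],[-28,231,12,-26],[-29,263,13,-27],[-29,263,13,-27],[-29,263,13,-27]],
])

```text
clock: 1.82
ee_pos: [0.5504, -0.0385, 0.2992]
tcp_rot: [0.706, 0.029, 0.707, -0.028]
contact_force: [0.4, 0.2, -0.3]
finger_gap: 0.0854
```

```bash
python3 -c "
from m import *
togo([.55,-.04,.3],-4.8)
c=snap('wrist','w1')
"
```

```text
clk 1.82 pos [550.4 -38.5 299.2] yaw -4.6 togo [-0.8 -1.6 -0.2] turn 0.2 F [ 0.4  0.2 -0.3] gap 85.4
```

View pics/w1.png

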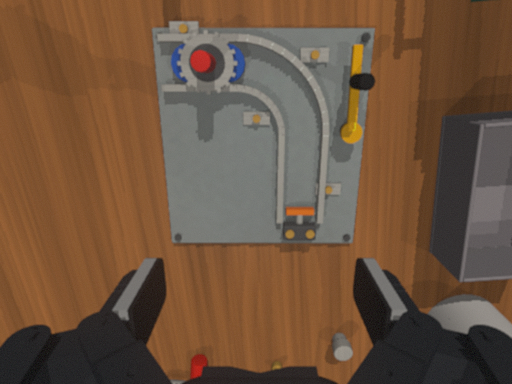

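The wrist view shows the whole guide: corners at (152,28), (375,28), (356,243) and (173,243), post at (202,61), knob at (364,81), shoe at (300,212) and stop at (299,231).

```bash
python3 - <<'E'
from m import *
c=load('w1'); im=np.ascontiguousarray(c['color'][:,:,::-1]); hsv=cv2.cvtColor(im,cv2.COLOR_BGR2HSV)
cv2.imwrite('pics/w1crop.png',cv2.resize(im[15:255,145:385],None,fx=2.5,fy=2.5,interpolation=cv2.INTER_CUBIC))
m=(hsv[...,1]<70).astype(np.uint8); m[250:]=0;m[:,:140]=0;m[:,390:]=0
m=cv2.morphologyEx(m,cv2.MORPH_CLOSE,np.ones((21,21))); m=cv2.morphologyEx(m,cv2.MORPH_OPEN,np.ones((15,15)))
k=max(cv2.findContours(m,0,1)[0],key=cv2.contourArea)[:,0].astype(float)
W=np.array([ray(c,u,v,.008)[:2] for u,v in k])
r=cv2.minAreaRect((W*1000).astype(np.float32)); print(r)
# robust line fits per side in guide frame
a=np.radians(-4.8);C=np.array([.553,-.0427])
for it in range(3):
    ex=np.array([np.cos(a),np.sin(a)]);ey=np.array([-ex[1],ex[0]])
    G=np.c_[(W-C)@ex,(W-C)@ey]
    out=[]
    for ax,s,h,oth in [(0,1,.1325,.1425),(0,-1,.1325,.1425),(1,1,.1425,.1325),(1,-1,.1425,.1325)]:
        sel=(abs(G[:,ax]-s*h)<.006)&(abs(G[:,1-ax])<oth*.9)
        p=np.polyfit(G[sel,1-ax],G[sel,ax],1) if sel.sum()>5 else (np.nan,np.nan); out.append((sel.sum(),p[0],p[1]))
        if it==2: print(ax,s,sel.sum(),'slope deg',np.degrees(p[0]).round(2),'off mm',(p[1]*1000).round(1))
    cx=(out[0][2]+out[1][2])/2;cy=(out[2][2]+out[3][2])/2; C=C+ex*cx+ey*cy; a+=np.mean([-out[0][1],-out[1][1],out[2][1],out[3][1]])
print('C',C,'yaw',np.degrees(a))
def g(u,v,z):
    w=ray(c,u,v,z)[:2]-C; return (np.array([w@ex,w@ey])*1000).round(1)
for lo,hi,n,z in [((0,170,80),(5,255,255),'red',.0735),((8,200,150),(14,255,255),'orange',.019),((20,150,120),(32,255,255),'yel',.032)]:
    q=cv2.inRange(hsv,lo,hi); q[250:]=0;q[:,:140]=0;q[:,390:]=0
    nn,l,s,ce=cv2.connectedComponentsWithStats(q)
    for i in range(1,nn):
        if s[i][4]>15: print(n,s[i],ce[i].round(1),g(*ce[i],z), ray(c,*ce[i],z).round(4))
np.savez('g.npz',C=C,a=a)
E
```

```text
((556.0620727539062, -37.171966552734375), (289.80145263671875, 266.8418884277344), 85.38758087158203)
0 1 195 slope deg -0.06 off mm 131.3
0 -1 195 slope deg -0.36 off mm -131.3
1 1 212 slope deg -0.91 off mm 141.6
1 -1 164 slope deg 0.48 off mm -141.6
C [ 0.55438878 -0.0399503 ] yaw -4.934764380176727
red [191  50  23  22 355] [200.7  60.5] [-65.3 101.3] [0.4981 0.0666 0.0735]
orange [287 208  26   6 136] [299.8 210.8] [ 52.3 -87.6] [ 0.5989 -0.1318  0.019 ]
yel [351  45  12  30 262] [356.5  59.1] [106.7 106. ] [0.6699 0.0564 0.032 ]
yel [341  89  21  54 599] [352.  119.7] [108.3  37.6] [ 0.6655 -0.0118  0.032 ]
```

View pics/w1crop.png

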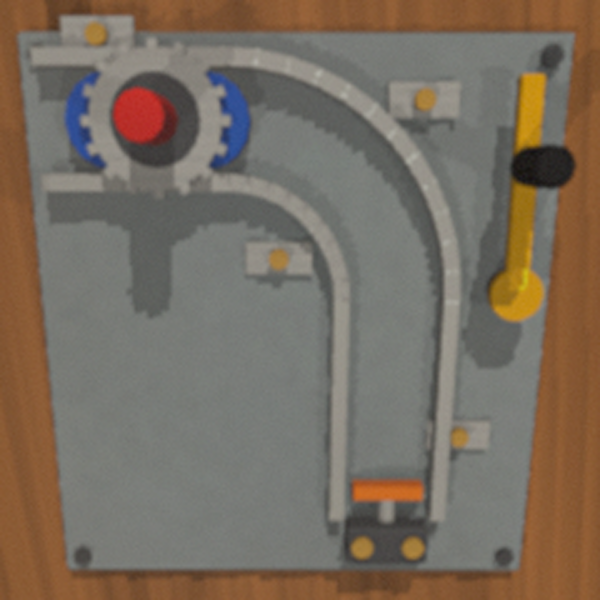

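```bash
python3 - <<'E'
from m import *
c=load('w1'); d=np.load('g.npz');C=d['C'];a=d['a'];ex=np.array([np.cos(a),np.sin(a)]);ey=np.array([-ex[1],ex[0]])
def g(u,v,z):
    w=ray(c,u,v,z)[:2]-C; return (np.array([w@ex,w@ey])*1000).round(1)
f=lambda p,z:g(145+(p[0]+.5)/2.5-.5,15+(p[1]+.5)/2.5-.5,z)
for p in [(340,400),(336,500),(446,400),(440,500),(450,290),(343,290)]: print('rail',p,f(p,.02))
print('stop near edge',f((386,520),.026),'shoe front',f((388,481),.019),f((388,500),.019)); print('knob',f((553,166),.077),'pivot',f((516,295),.034))
# world waypoints
w=lambda x,y:C+ex*x/1000+ey*y/1000
for n,p in dict(entry=(-65.3,102.5),bend0=(-32.5,102.5),home=(52.5,-48.5),knob=(109.5,82.5),knobshut=(49.5,22.5)).items(): print(n,(w(*p)*1000).round(1))
togo([*w(-65.3,102),.1],-4.9)
E
```

```text
rail (340, 400) [ 24.5 -36. ]
rail (336, 500) [ 23.9 -93.2]
rail (446, 400) [ 80.5 -35.5]
rail (440, 500) [ 81.2 -92.7]
rail (450, 290) [78.5 22.3]
rail (343, 290) [24.4 21.8]
stop near edge [  51.2 -102.3] shoe front [ 52.2 -82.1] [ 52.7 -93.4]
knob [106.5  82.5] pivot [108.2  22.2]
entry [498.1  67.8]
bend0 [530.8  65. ]
home [602.5 -92.8]
knob [670.6  32.8]
knobshut [605.6 -21.8]
clk 1.87 pos [549.9 -39.5 299.5] yaw -4.7 togo [199.7 102.  -60. ] turn 0.2 F [0.5 0.5 0.1] gap 85.3
```

Emit:
arm_command([
  [[20,20,-12,0],[45,45,-26,0],[70,70,-41,0],[95,90,-53,0],[120,102,-60,0],[150,102,-60,0],[180,102,-60,0],[200,102,-60,0],[200,102,-60,0],[200,102,-60,0]],
], fingers=0.1, force=20)

```text
clock: 2.7
ee_pos: [0.4971, 0.0662, 0.099]
tcp_rot: [0.705, 0.03, 0.708, -0.029]
contact_force: [0.5, 0.6, 0.9]
finger_gap: 0.0471
```

```bash
python3 -c "
from m import *
togo([.4975,.0675,.0305],-4.9)
c=snap('wrist','w2')
snap('scene','s2')
"
```

```text
clk 2.7 pos [497.1  66.2  99. ] yaw -4.8 togo [68.5  1.3  0.5] turn 0.1 F [0.5 0.6 0.9] gap 47.1
```

View pics/w2.png

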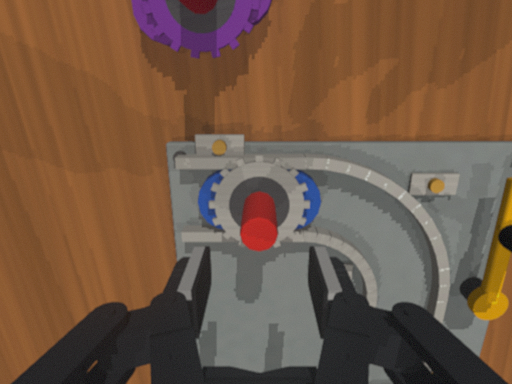

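The post at px (259,235) is centred between the fingers (210 and 312). I'll descend around it.

Emit:
arm_command([
  [[20,1,0,0],[40,1,0,0],[55,1,0,0],[64,1,0,0],[67,1,0,0],[67,1,0,0],[67,1,0,0]],
])

```text
clock: 3.38
ee_pos: [0.5, 0.0676, 0.0365]
tcp_rot: [0.708, 0.03, 0.705, -0.029]
contact_force: [0.6, 0.4, 1.1]
finger_gap: 0.0471
```

Emit:
arm_command([
  [[0,0,0,0],[0,0,0,0],[0,0,0,0]],
], fingers=-0.3)

```text
clock: 3.63
ee_pos: [0.5006, 0.0677, 0.0376]
tcp_rot: [0.708, 0.03, 0.705, -0.029]
contact_force: [0.8, 1.3, 0.6]
finger_gap: 0.0297
```

```bash
python3 -c "
from m import *
togo([.4975,.0675,.0305],-4.9)
c=snap('wrist','w3')
c=snap('scene','s3')
cv2.imwrite('pics/s3c.png',cv2.resize(c['color'][150:300,150:350,::-1],None,fx=4,fy=4,interpolation=2))
"
```

```text
clk 3.63 pos [500.6  67.7  37.6] yaw -4.7 togo [ 7.  -0.5 -3.1] turn 0.2 F [0.8 1.3 0.6] gap 29.7
```

View pics/w3.png

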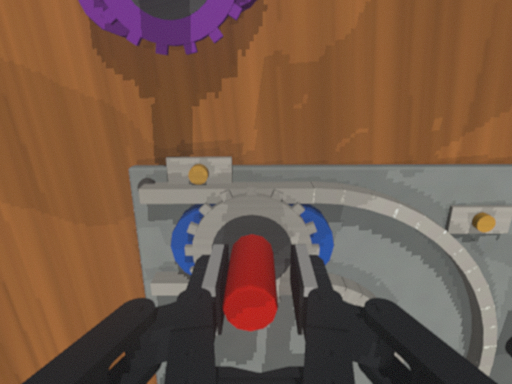

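View pics/s3c.png

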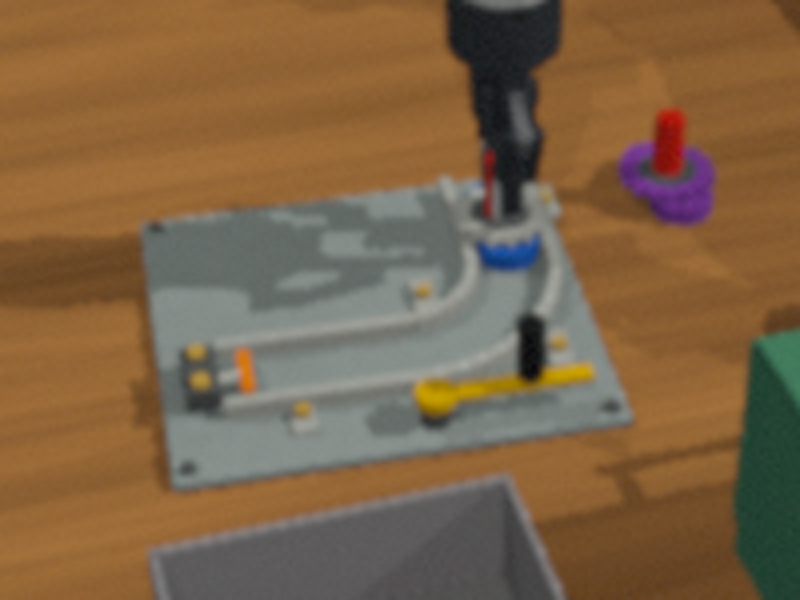

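```bash
python3 -c "
from m import *
s=manip.state();print(s['joint_pos'].round(3),s['dq'].round(3),s['effort'].round(1),s['moment'].round(2)); print(Rt().round(3))
togo([.4975,.0675,.0305],-4.9)"
```

```text
[ 6.600e-02 -1.200e-01  1.786e+00  1.000e-03  1.471e+00  1.490e-01] [-0.002  0.003  0.006 -0.002 -0.001 -0.001] [ -0.  -35.3 -40.6   0.   -0.   -0. ] [-0.02 -0.04 -0.04]
[[ 0.004  0.083  0.997]
 [ 0.001  0.997 -0.083]
 [-1.     0.002  0.004]]
clk 3.73 pos [500.3  67.7  37. ] yaw -4.7 togo [ 6.4 -0.4 -2.8] turn 0.2 F [-1.   0.9  0.7] gap 29.6
```

Emit:
arm_command([
  [[3,0,0,0],[6,0,0,0],[6,0,0,0],[6,0,0,0],[6,0,0,0]],
])

```text
clock: 4.15
ee_pos: [0.5002, 0.0677, 0.0308]
tcp_rot: [0.708, 0.03, 0.705, -0.029]
contact_force: [0.2, 0.2, -0.3]
finger_gap: 0.0299
```

```bash
python3 -c "
from m import *
togo([.4975,.0675,.0305],-4.9)"
```

```text
clk 4.15 pos [500.2  67.7  30.8] yaw -4.7 togo [ 0.2 -0.4 -2.7] turn 0.2 F [ 0.2  0.2 -0.3] gap 29.9
```

```bash
cat > path.py <<'E'
from m import *
d=np.load('g.npz');C=d['C'];a=float(d['a']);ex=np.array([np.cos(a),np.sin(a)]);ey=np.array([-ex[1],ex[0]])
SX=0.
def cl(s): # centreline, s=0 at bend start; guide mm
    L=85*np.pi/2
    if s<0: p=(s,85)
    elif s<L: p=(85*np.sin(s/85),85*np.cos(s/85))
    else: p=(85,-(s-L))
    return np.array(p)+[-32.5+SX,17.5]
def car(s): # by midpoint of ends
    lo,hi=0,60
    from scipy.optimize import brentq
    e=brentq(lambda e:np.linalg.norm(cl(s+e)-cl(s-e))-44,20,30)
    A,B=cl(s-e),cl(s+e); return (A+B)/2,np.degrees(np.arctan2(*(B-A)[::-1]))
def tool(s,lead=4):
    p,h=car(s); p=p+lead*np.array([np.cos(np.radians(h)),np.sin(np.radians(h))])
    return C*1000+ex*p[0]+ey*p[1], h+np.degrees(a)
def plan(ss,lead=4,z=31):
    st=manip.state();R=Rt();y0=np.degrees(np.arctan2(R[1,2],R[0,2]))
    for s in ss:
        w,h=tool(s,lead); dd=R.T@(np.array([*w,z])-st['ee_pos']*1000); print(s,dd.round(1).tolist(),round(-((h-y0+180)%360-180),1))
def where():
    st=manip.state(); w=st['ee_pos'][:2]-C; print('clk',round(st['clock'],2),'guide',w@ex*1000,w@ey*1000,'z',st['ee_pos'][2],'F',st['contact_force'].round(1))
    f=st['contact_force'][:2]; print('Fguide',(f@ex).round(1),(f@ey).round(1))
E
python3 -c "
from path import *
where(); plan(range(-32,16,4))"
```

```text
clk 4.15 guide -63.218619427221164 102.57044667268084 z 0.03075932627632009 F [ 0.2  0.2 -0.3]
Fguide 0.1 0.2
-32 [-0.2, -0.1, 2.7] 0.2
-28 [-0.2, -0.1, 6.7] 0.2
-24 [-0.2, -0.1, 10.7] 0.2
-20 [-0.2, -0.1, 14.7] 0.2
-16 [-0.2, -0.3, 18.7] 0.5
-12 [-0.2, -0.5, 22.7] 1.0
-8 [-0.1, -0.8, 26.7] 1.7
-4 [-0.1, -1.3, 30.6] 2.7
0 [-0.1, -1.9, 34.6] 3.9
4 [-0.1, -2.6, 38.5] 5.4
8 [-0.1, -3.3, 42.4] 7.1
12 [-0.1, -4.2, 46.2] 9.1
```

Emit:
arm_command([
  [[0,0,4,0],[0,0,8,0],[0,0,12,0],[0,0,15,0],[0,0,19,0],[0,0,23,1],[0,-1,27,2],[0,-1,31,3],[0,-2,35,4],[0,-2,35,4]],
])

```text
clock: 4.98
ee_pos: [0.5359, 0.0625, 0.0308]
tcp_rot: [0.707, 0.055, 0.703, -0.054]
contact_force: [-0.2, 0.1, -0.1]
finger_gap: 0.0298
```

```bash
python3 -c "
from path import *
where(); plan(range(0,48,4)); snap('wrist','w4')"
```

```text
clk 4.98 guide -27.201966988126383 100.47456331607782 z 0.030802483122074203 F [-0.2  0.1 -0.1]
Fguide -0.2 0.0
0 [-0.2, 0.2, -1.4] -0.2
4 [-0.2, -0.2, 2.5] 1.3
8 [-0.2, -0.7, 6.4] 3.0
12 [-0.2, -1.3, 10.3] 5.0
16 [-0.1, -2.0, 14.2] 7.2
20 [-0.1, -2.8, 18.0] 9.6
24 [-0.1, -3.8, 21.7] 12.3
28 [-0.1, -4.9, 25.4] 15.0
32 [-0.1, -6.1, 29.1] 17.7
36 [-0.1, -7.6, 32.7] 20.4
40 [-0.0, -9.2, 36.2] 23.1
44 [-0.0, -10.9, 39.6] 25.8
```

View pics/w4.png

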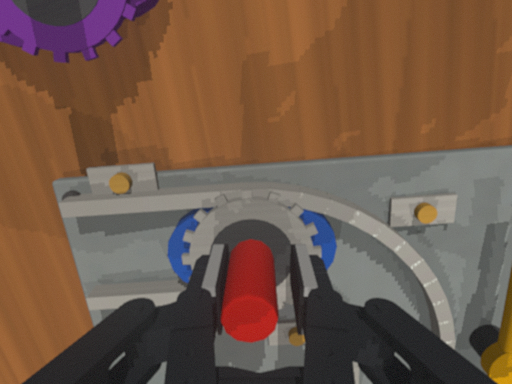

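The carrier is moving freely: the post at px (250,290) is between the pads and the force is near 0. I'll continue into the bend.

Emit:
arm_command([
  [[0,0,3,1],[0,-1,6,3],[0,-1,10,5],[0,-2,14,7],[0,-3,18,10],[0,-4,22,12],[0,-5,25,15],[0,-6,29,18],[0,-8,33,20],[0,-9,36,23]],
])

```text
clock: 5.87
ee_pos: [0.5696, 0.0481, 0.0309]
tcp_rot: [0.681, 0.195, 0.679, -0.193]
contact_force: [-5.9, 1.2, 2.5]
finger_gap: 0.0301
```

```bash
python3 -c "
from path import *
where(); plan(range(36,84,4))"
```

```text
clk 5.87 guide 7.541923037463849 89.04822292363819 z 0.03085989300853549 F [-5.9  1.2  2.5]
Fguide -6.0 0.7
36 [-0.1, 0.3, -3.1] -2.7
40 [-0.1, 0.2, 0.8] -0.0
44 [-0.1, -0.1, 4.6] 2.7
48 [-0.1, -0.6, 8.4] 5.4
52 [-0.1, -1.2, 12.3] 8.1
56 [-0.1, -2.0, 16.0] 10.8
60 [-0.1, -3.0, 19.8] 13.5
64 [-0.1, -4.2, 23.5] 16.2
68 [-0.1, -5.5, 27.1] 18.9
72 [-0.1, -7.0, 30.7] 21.6
76 [-0.1, -8.7, 34.1] 24.3
80 [-0.1, -10.6, 37.5] 27.0
```

```bash
python3 -c "
from path import *
snap('wrist','w5'); where()"
```

```text
clk 5.92 guide 8.14415785300892 88.81969432286604 z 0.030915759345333332 F [-2.3  1.2 -0.3]
Fguide -2.4 1.0
```

View pics/w5.png

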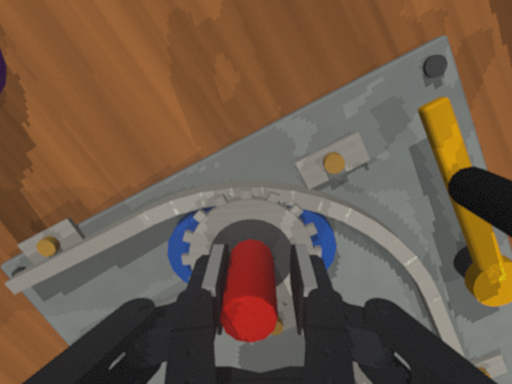

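The carrier is tracking well and is aligned with the tool. I'll continue a little slower.

Emit:
arm_command([
  [[0,0,3,2],[0,0,6,4],[0,-1,9,6],[0,-1,12,8],[0,-2,15,10],[0,-3,18,12],[0,-4,21,14],[0,-5,24,17],[0,-6,28,19],[0,-7,31,22]],
])

```text
clock: 6.75
ee_pos: [0.5923, 0.0261, 0.0308]
tcp_rot: [0.63, 0.323, 0.629, -0.321]
contact_force: [-4.8, 3.4, 1.7]
finger_gap: 0.0301
```

```bash
python3 -c "
from path import *
where(); plan(range(68,112,4))"
```

```text
clk 6.75 guide 32.072731032715254 69.05866436632085 z 0.030843744923886807 F [-4.8  3.4  1.7]
Fguide -5.1 3.0
68 [-0.2, -0.4, -4.0] -3.4
72 [-0.2, -0.4, -0.1] -0.7
76 [-0.2, -0.7, 3.7] 2.0
80 [-0.2, -1.1, 7.6] 4.7
84 [-0.2, -1.7, 11.4] 7.4
88 [-0.2, -2.4, 15.2] 10.1
92 [-0.2, -3.4, 18.9] 12.8
96 [-0.2, -4.5, 22.6] 15.5
100 [-0.2, -5.8, 26.3] 18.2
104 [-0.2, -7.3, 29.9] 20.9
108 [-0.2, -8.9, 33.4] 23.6
```

Emit:
arm_command([
  [[0,-1,3,2],[0,-1,6,4],[0,-1,9,6],[0,-2,12,8],[0,-2,15,10],[0,-3,18,12],[0,-4,21,14],[0,-5,24,16],[0,-6,27,19],[0,-7,30,21]],
])

```text
clock: 7.58
ee_pos: [0.6042, -0.0013, 0.0308]
tcp_rot: [0.56, 0.434, 0.56, -0.43]
contact_force: [-2.7, 5.4, 1.3]
finger_gap: 0.03
```

```bash
python3 -c "
from path import *
where(); plan(range(100,144,4))"
```

```text
clk 7.58 guide 46.29584072485862 42.82158441432235 z 0.03078902095565295 F [-2.7  5.4  1.3]
Fguide -3.2 5.1
100 [-0.2, -0.5, -2.9] -2.9
104 [-0.2, -0.6, 1.0] -0.2
108 [-0.2, -0.9, 4.9] 2.5
112 [-0.2, -1.3, 8.7] 5.2
116 [-0.3, -1.9, 12.5] 7.7
120 [-0.3, -2.5, 16.4] 10.0
124 [-0.3, -3.2, 20.2] 12.1
128 [-0.3, -4.0, 24.1] 13.9
132 [-0.3, -4.8, 28.0] 15.4
136 [-0.3, -5.8, 31.8] 16.8
140 [-0.4, -6.8, 35.6] 17.8
```

Emit:
arm_command([
  [[0,-1,3,1],[0,-1,6,3],[0,-1,9,5],[0,-2,12,7],[0,-2,15,9],[0,-3,18,11],[0,-3,21,12],[0,-4,24,14],[0,-5,27,15],[0,-5,30,16]],
])

```text
clock: 8.42
ee_pos: [0.6071, -0.0315, 0.0308]
tcp_rot: [0.494, 0.508, 0.495, -0.503]
contact_force: [-1.0, 3.8, -0.0]
finger_gap: 0.03
```

```bash
python3 -c "
from path import *
where(); plan(range(130,204,5)); snap('wrist','w6')"
```

```text
clk 8.42 guide 51.785867094913066 12.972068139401506 z 0.030763660352547753 F [-1.   3.8 -0. ]
Fguide -1.3 3.7
130 [-0.2, -0.6, -3.9] -1.3
135 [-0.2, -0.4, 1.0] 0.4
140 [-0.3, -0.2, 6.0] 1.8
145 [-0.3, -0.3, 11.0] 2.8
150 [-0.3, -0.4, 16.0] 3.4
155 [-0.3, -0.6, 21.0] 3.7
160 [-0.4, -0.9, 25.9] 3.7
165 [-0.4, -1.3, 30.9] 3.7
170 [-0.4, -1.6, 35.9] 3.7
175 [-0.4, -1.9, 40.9] 3.7
180 [-0.5, -2.2, 45.9] 3.7
185 [-0.5, -2.5, 50.9] 3.7
190 [-0.5, -2.9, 55.9] 3.7
195 [-0.5, -3.2, 60.9] 3.7
200 [-0.6, -3.5, 65.9] 3.7
```

View pics/w6.png

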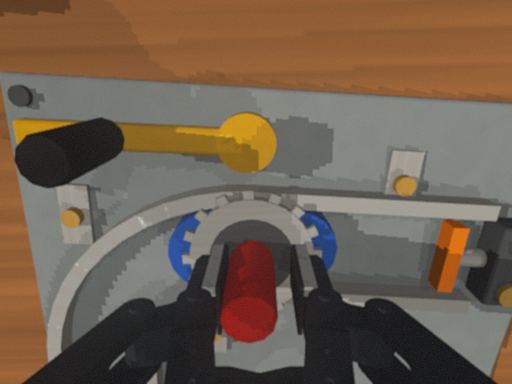

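Emit:
arm_command([
  [[0,0,4,1],[0,0,8,2],[0,0,12,3],[0,0,16,3],[0,-1,20,4],[0,-1,24,4],[0,-1,28,4],[0,-2,32,4],[0,-2,36,4],[0,-2,40,4]],
])

```text
clock: 9.3
ee_pos: [0.6043, -0.0725, 0.0308]
tcp_rot: [0.476, 0.525, 0.476, -0.521]
contact_force: [-1.4, 3.7, 1.0]
finger_gap: 0.0301
```

```bash
python3 -c "
from path import *
where(); plan(range(180,204,5)); snap('wrist','w7')"
```

```text
clk 9.3 guide 52.507453985300785 -28.118211683847093 z 0.030756195885123686 F [-1.4  3.7  1. ]
Fguide -1.7 3.6
180 [-0.3, 0.0, 4.9] -0.4
185 [-0.3, 0.1, 9.9] -0.4
190 [-0.3, 0.1, 14.9] -0.4
195 [-0.3, 0.1, 19.9] -0.4
200 [-0.4, 0.2, 24.9] -0.4
```

View pics/w7.png

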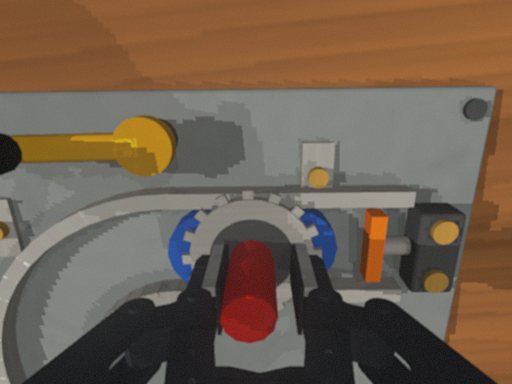

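Emit:
arm_command([
  [[0,0,3,0],[0,0,6,0],[0,0,9,0],[0,0,11,0],[0,0,11,0]],
])

```text
clock: 9.77
ee_pos: [0.6032, -0.085, 0.0307]
tcp_rot: [0.476, 0.525, 0.476, -0.521]
contact_force: [-0.1, 1.1, 0.9]
finger_gap: 0.0298
```

```bash
python3 -c "
from path import *
where()"
```

```text
clk 9.77 guide 52.47894199370042 -40.6879645691995 z 0.0307441364266431 F [-0.1  1.1  0.9]
Fguide -0.2 1.1
```

Emit:
arm_command([
  [[0,0,1,0],[0,0,2,0],[0,0,3,0]],
])

```text
clock: 10.02
ee_pos: [0.6029, -0.0879, 0.0307]
tcp_rot: [0.476, 0.525, 0.476, -0.521]
contact_force: [-0.6, 4.0, 1.3]
finger_gap: 0.0297
```

```bash
python3 -c "
from path import *
where()"
```

```text
clk 10.02 guide 52.4705150650856 -43.56223156681588 z 0.03074796184315025 F [-0.6  4.   1.3]
Fguide -0.9 3.9
```

Emit:
arm_command([
  [[0,0,1,0],[0,0,2,0]],
])

```text
clock: 10.18
ee_pos: [0.6028, -0.0892, 0.0308]
tcp_rot: [0.476, 0.525, 0.476, -0.521]
contact_force: [-0.1, 8.2, 1.4]
finger_gap: 0.0298
```

Emit:
arm_command([
  [[0,0,1,0],[0,0,1,0]],
])

```text
clock: 10.35
ee_pos: [0.6028, -0.0892, 0.0307]
tcp_rot: [0.476, 0.525, 0.477, -0.52]
contact_force: [-0.5, 6.4, 1.8]
finger_gap: 0.0302
```

```bash
python3 -c "
from path import *
where();snap('wrist','w8')"
```

```text
clk 10.35 guide 52.47314826334314 -44.8842711070631 z 0.030735620419760447 F [-0.5  6.4  1.8]
Fguide -1.0 6.4
```

View pics/w8.png

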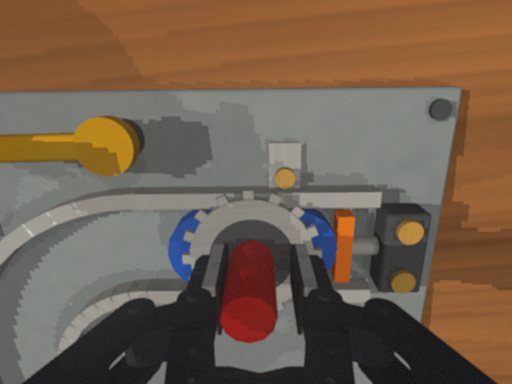

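Emit:
arm_command([
  [[0,0,1,0],[0,0,1.5,0]],
])

```text
clock: 10.57
ee_pos: [0.6028, -0.0894, 0.0308]
tcp_rot: [0.475, 0.526, 0.477, -0.519]
contact_force: [1.2, 6.5, 1.3]
finger_gap: 0.0299
```

Emit:
arm_command([
  [[0,0,1,0],[0,0,1.5,0]],
])

```text
clock: 10.73
ee_pos: [0.6028, -0.0896, 0.0307]
tcp_rot: [0.475, 0.526, 0.478, -0.519]
contact_force: [0.5, 7.8, 1.5]
finger_gap: 0.0297
```

Emit:
arm_command([
  [[0,0,1,0],[0,0,2,0],[0,0,2,0]],
])

```text
clock: 10.98
ee_pos: [0.6027, -0.0904, 0.0307]
tcp_rot: [0.475, 0.526, 0.479, -0.518]
contact_force: [0.1, 7.0, 1.6]
finger_gap: 0.03
```

Emit:
arm_command([
  [[0,0,1,0],[0,0,2,0],[0,0,2,0]],
])

```text
clock: 11.23
ee_pos: [0.6026, -0.0913, 0.0307]
tcp_rot: [0.475, 0.527, 0.48, -0.517]
contact_force: [0.1, 7.4, 1.0]
finger_gap: 0.0303
```

```bash
python3 -c "
from path import *
where();snap('wrist','w9'); print(Rt().round(3))"
```

```text
clk 11.23 guide 52.45791902843616 -46.96628874749267 z 0.030686042668865807 F [0.1 7.4 1. ]
Fguide -0.5 7.4
[[ 0.005  0.996 -0.09 ]
 [ 0.014 -0.09  -0.996]
 [-1.     0.004 -0.014]]
```

View pics/w9.png

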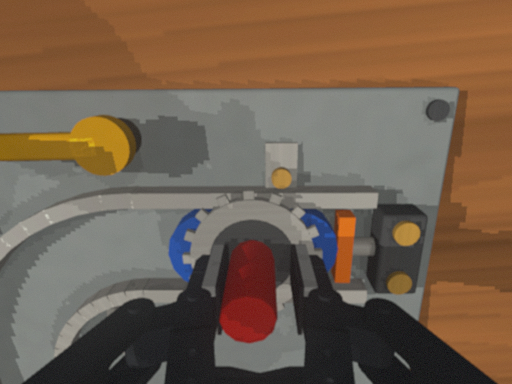

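Emit:
arm_command([
  [[0,0,1,0],[0,0,2,0],[0,0,2,0]],
])

```text
clock: 11.53
ee_pos: [0.6026, -0.092, 0.0307]
tcp_rot: [0.474, 0.527, 0.48, -0.517]
contact_force: [0.8, 7.2, 1.9]
finger_gap: 0.0297
```

Emit:
arm_command([
  [[0,0,1,0],[0,0,2,0],[0,0,2,0]],
])

```text
clock: 11.78
ee_pos: [0.6024, -0.0929, 0.0306]
tcp_rot: [0.474, 0.527, 0.481, -0.516]
contact_force: [1.5, 7.6, 0.5]
finger_gap: 0.0297
```

Emit:
arm_command([
  [[0,0,1,0],[0,0,2,0],[0,0,2,0]],
])

```text
clock: 12.03
ee_pos: [0.6024, -0.0937, 0.0306]
tcp_rot: [0.474, 0.527, 0.482, -0.515]
contact_force: [0.4, 8.4, 1.5]
finger_gap: 0.0297
```

Emit:
arm_command([
  [[0,0,1,0],[0,0,2,0],[0,0,2,0]],
])

```text
clock: 12.28
ee_pos: [0.6023, -0.0945, 0.0306]
tcp_rot: [0.473, 0.528, 0.482, -0.515]
contact_force: [-0.3, 7.5, 0.9]
finger_gap: 0.0299
```

Emit:
arm_command([
  [[0,0,1,0],[0,0,2,0],[0,0,2,0]],
])

```text
clock: 12.53
ee_pos: [0.6023, -0.0949, 0.0307]
tcp_rot: [0.473, 0.528, 0.483, -0.514]
contact_force: [0.2, 9.4, 1.7]
finger_gap: 0.03
```

```bash
python3 -c "
from path import *
where();snap('wrist','w10'); print(Rt().round(3))"
```

```text
clk 12.53 guide 52.50036414298389 -50.65068881052649 z 0.030747381577309663 F [0.2 9.4 1.7]
Fguide -0.6 9.4
[[ 0.006  0.996 -0.085]
 [ 0.024 -0.085 -0.996]
 [-1.     0.004 -0.025]]
```

View pics/w10.png

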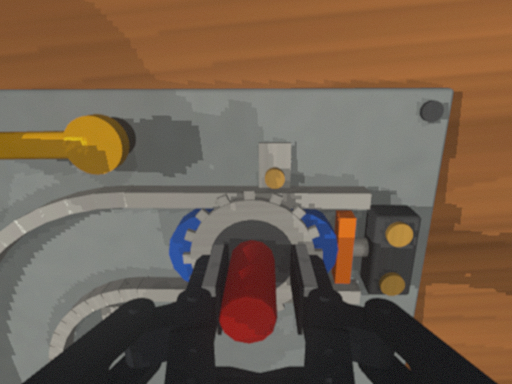

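Emit:
arm_command([
  [[0,0,1,0],[0,0,2,0],[0,0,2,0]],
])

```text
clock: 12.83
ee_pos: [0.6024, -0.095, 0.0309]
tcp_rot: [0.473, 0.529, 0.484, -0.512]
contact_force: [0.7, 9.3, 2.0]
finger_gap: 0.0298
```

Emit:
arm_command([
  [[0,0,1,0],[0,0,2,0],[0,0,2,0]],
])

```text
clock: 13.08
ee_pos: [0.6024, -0.0951, 0.0311]
tcp_rot: [0.472, 0.529, 0.485, -0.511]
contact_force: [0.4, 9.5, 1.7]
finger_gap: 0.0299
```

Emit:
arm_command([
  [[0,0,1,0],[0,0,2,0],[0,0,2.5,0]],
])

```text
clock: 13.33
ee_pos: [0.6025, -0.0954, 0.0313]
tcp_rot: [0.472, 0.53, 0.486, -0.51]
contact_force: [0.6, 11.4, 3.5]
finger_gap: 0.0301
```

Emit:
arm_command([
  [[0,0,0,0]],
])

```text
clock: 13.42
ee_pos: [0.6024, -0.0944, 0.0311]
tcp_rot: [0.472, 0.53, 0.487, -0.51]
contact_force: [-0.1, 3.6, -2.3]
finger_gap: 0.0298
```

```bash
python3 -c "
from path import *
where();snap('wrist','w11'); print(Rt().round(3))"
```

```text
clk 13.42 guide 52.49396338113848 -50.105669390666634 z 0.03105417534586374 F [-0.1  3.6 -2.3]
Fguide -0.4 3.5
[[ 0.006  0.997 -0.081]
 [ 0.036 -0.081 -0.996]
 [-0.999  0.003 -0.036]]
```

Emit:
arm_command([
  [[0,0,-2,0],[0,0,-3,0],[0,0,-3,0],[0,0,-3,0]],
], fingers=0.1)

```text
clock: 13.8
ee_pos: [0.6024, -0.0918, 0.0309]
tcp_rot: [0.471, 0.53, 0.487, -0.51]
contact_force: [-0.3, -0.5, 0.1]
finger_gap: 0.0469
```

Emit:
arm_command([
  [[-10,0,0,0],[-30,0,-1,0],[-60,0,-2,0],[-90,0,-3,0],[-120,0,-4,0],[-150,0,-5,0],[-150,0,-5,0]],
])

```text
clock: 14.38
ee_pos: [0.6043, -0.093, 0.1905]
tcp_rot: [0.475, 0.532, 0.483, -0.507]
contact_force: [0.0, 0.1, 1.6]
finger_gap: 0.0465
```

```bash
python3 -c "
from path import *
where();snap('wrist','w12');c=snap('top','t12');print(Rt().round(3))
cv2.imwrite('pics/t12c.png',cv2.resize(c['color'][130:255,200:335,::-1],None,fx=4.5,fy=4.5,interpolation=2))"
```

```text
clk 14.38 guide 54.26583345430854 -48.565059252323216 z 0.1905015248948426 F [0.  0.1 1.6]
Fguide 0.0 0.1
[[ 0.011  0.997 -0.081]
 [ 0.034 -0.081 -0.996]
 [-0.999  0.008 -0.034]]
```

View pics/w12.png

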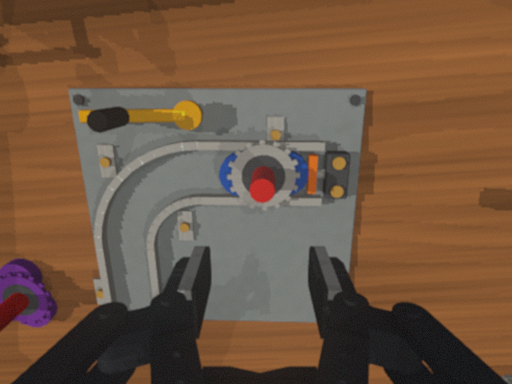

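```bash
python3 - <<'E'
from path import *
togo([.6700,.0325,.13],-4.9)
c=load('w12')
def g(u,v,z):
    w=ray(c,u,v,z)[:2]-C; return (np.array([w@ex,w@ey])*1000).round(1)
print('shoe front',g(308,172,.019),'shoe back',g(318,172,.019),'stop',g(327,172,.026),'post',g(262,186,.0735),'knobtop',g(100,120,.077),'pivot',g(187,115,.032))
E
```

```text
clk 14.48 pos [602.8 -92.6 184.1] yaw -94.7 togo [  59.    56.3 -128.2] turn -89.8 F [ 0.8 -0.2 -1.2] gap 46.9
shoe front [ 54.6 -91. ] shoe back [  54.8 -100.7] stop [  56.7 -108.2] post [ 56.4 -47.4] knobtop [108.9  78.4] pivot [109.2  21.4]
```

View pics/t12c.png

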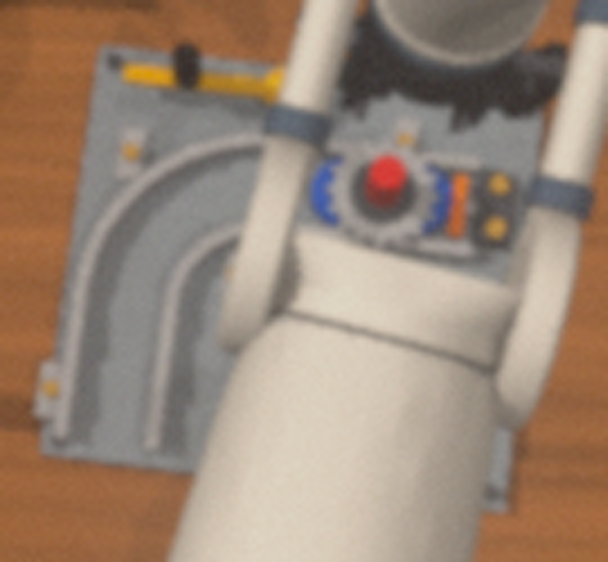

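```bash
python3 - <<'E'
from path import *
A=load('w7')['color'][180:310,320:480,::-1];B=load('w11')['color'][180:310,290:450,::-1]
cv2.imwrite('pics/cmp.png',np.hstack([cv2.resize(x,None,fx=2.5,fy=2.5,interpolation=2) for x in (A,B)]))
E
```

```text
(no output)
```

View pics/cmp.png

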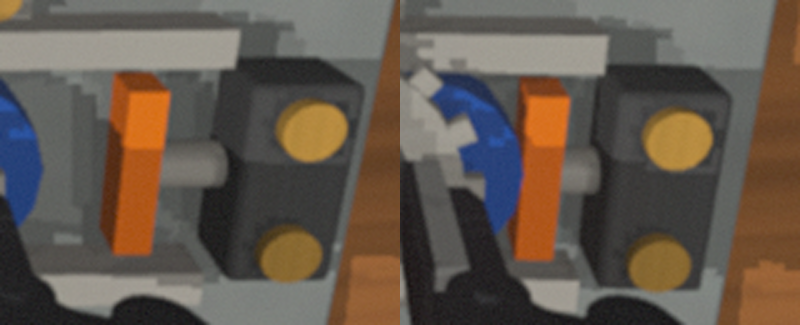

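```bash
python3 - <<'E'
from path import *
for t,u0,pts in [('w7',320,[(160,165),(227,165),(167,120),(155,250),(216,250)]),('w11',290,[(564-400,170),(601-400,170),(568-400,120),(553-400,255),(595-400,255)])]:
    c=load(t)
    for x,y in pts:
        w=ray(c,u0+(x+.5)/2.5-.5,180+(y+.5)/2.5-.5,.014)[:2]-C; print(t,(w@ex*1000).round(1),(w@ey*1000).round(1))
E
```

```text
w7 51.6 -95.2
w7 51.5 -109.6
w7 62.2 -95.5
w7 30.4 -96.5
w7 30.3 -110.1
w11 51.8 -101.2
w11 52.0 -109.0
w11 63.5 -100.8
w11 30.6 -100.9
w11 30.9 -110.0
```

Emit:
arm_command([
  [[0,6,-14,-6],[0,12,-28,-12],[0,18,-42,-18],[0,24,-56,-24],[0,30,-70,-30],[0,36,-84,-36],[0,42,-98,-42],[5,50,-115,-48],[10,56,-128,-54],[15,56,-128,-60]],
])

```text
clock: 15.32
ee_pos: [0.6693, 0.0332, 0.1716]
tcp_rot: [0.675, 0.221, 0.677, -0.196]
contact_force: [0.5, -0.4, -0.4]
finger_gap: 0.047
```

Emit:
arm_command([
  [[0,0,0,-6],[5,0,0,-12],[10,0,0,-18],[20,0,0,-24],[30,0,0,-29],[30,0,0,-29],[30,0,0,-29]],
])

```text
clock: 15.9
ee_pos: [0.6686, 0.0341, 0.1394]
tcp_rot: [0.707, 0.046, 0.705, -0.021]
contact_force: [0.2, -0.7, 0.0]
finger_gap: 0.0471
```

```bash
python3 -c "
from path import *
where();snap('wrist','w13');togo([.6700,.0325,.038],-4.9)"
```

```text
clk 15.9 guide 107.37103626848413 83.61561209492993 z 0.13943312941149902 F [ 0.2 -0.7  0. ]
Fguide 0.2 -0.7
clk 15.95 pos [669.1  34.1 140.7] yaw -5.4 togo [102.6  -5.1   0.8] turn -0.5 F [-0.7 -0.3  0.1] gap 46.5
```

View pics/w13.png

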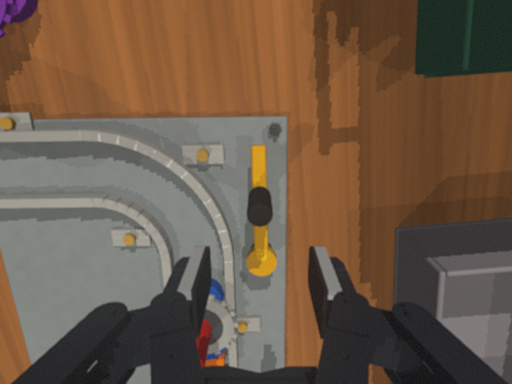

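The knob at px (260,205) is centred between the fingers, with 14 mm clearance on each side. Descending.

Emit:
arm_command([
  [[25,-1,0,0],[50,-2,1,0],[75,-3,1,0],[92,-4,1,0],[98,-4,1,0],[98,-4,1,0],[98,-4,1,0]],
])

```text
clock: 16.53
ee_pos: [0.6708, 0.0334, 0.0439]
tcp_rot: [0.708, 0.046, 0.704, -0.021]
contact_force: [-0.6, 0.6, 0.6]
finger_gap: 0.0472
```

Emit:
arm_command([
  [[0,0,0,0],[0,0,0,0],[0,0,0,0]],
], fingers=-0.35)

```text
clock: 16.78
ee_pos: [0.6718, 0.0334, 0.046]
tcp_rot: [0.709, 0.046, 0.703, -0.021]
contact_force: [0.3, 0.3, 0.2]
finger_gap: 0.0278
```

```bash
python3 -c "
from path import *
where();snap('wrist','w14');togo([.6700,.0325,.038],-4.9)"
```

```text
clk 16.78 guide 110.67358692165516 83.17294358683 z 0.04601166485167107 F [0.3 0.3 0.2]
Fguide 0.2 0.4
clk 16.83 pos [671.5  33.4  45.5] yaw -5.5 togo [ 7.4 -1.3 -1.5] turn -0.6 F [0.5 0.2 0.1] gap 27.8
```

View pics/w14.png

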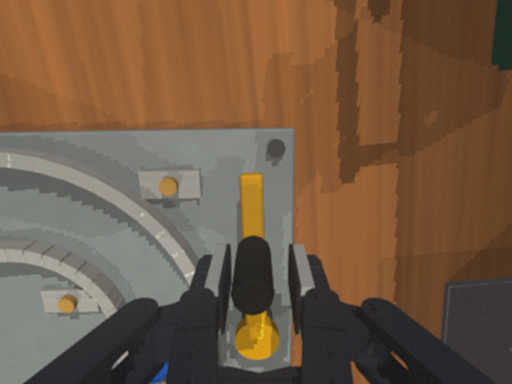

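```bash
cat >> path.py <<'E'
def kplan(ths,lead=5,z=43,r=60):
    st=manip.state();R=Rt();y0=np.degrees(np.arctan2(R[1,2],R[0,2]))
    for th in ths:
        t=np.radians(th); p=np.array([109.5,22.5])+r*np.array([-np.sin(t),np.cos(t)])-lead*np.array([np.cos(t),np.sin(t)])
        w=C*1000+ex*p[0]+ey*p[1]; dd=R.T@(np.array([*w,z])-st['ee_pos']*1000); h=th+np.degrees(a)
        print(th,dd.round(1).tolist(),round(-((h-y0+180)%360-180),1))
E
python3 -c "
from path import *
kplan(range(0,50,5))"
```

```text
0 [2.4, -0.8, -5.9] -0.5
5 [2.4, -1.5, -11.1] -5.5
10 [2.3, -2.7, -16.2] -10.5
15 [2.2, -4.3, -21.2] -15.5
20 [2.1, -6.3, -26.1] -20.5
25 [2.0, -8.7, -30.7] -25.5
30 [1.9, -11.6, -35.1] -30.5
35 [1.7, -14.8, -39.3] -35.5
40 [1.6, -18.4, -43.1] -40.5
45 [1.4, -22.3, -46.6] -45.5
```

Emit:
arm_command([
  [[1,-1,-3,0],[2,-1,-6,0],[2,-1,-8,-3],[2,-1,-11,-5],[2,-3,-16,-10],[2,-4,-21,-15],[2,-6,-26,-20],[2,-9,-31,-25],[2,-12,-35,-30]],
])

```text
clock: 17.58
ee_pos: [0.6356, 0.0255, 0.0432]
tcp_rot: [0.697, -0.14, 0.684, 0.163]
contact_force: [2.4, 2.7, 0.4]
finger_gap: 0.0276
```

```bash
python3 -c "
from path import *
where();kplan(range(25,80,5)); snap('wrist','w15')"
```

```text
clk 17.58 guide 75.27265921952797 72.2300163168706 z 0.043200333475053816 F [2.4 2.7 0.4]
Fguide 2.2 2.8
25 [0.3, 0.0, 5.0] 4.7
30 [0.2, -0.2, -0.2] -0.3
35 [0.0, -0.9, -5.4] -5.3
40 [-0.1, -2.0, -10.6] -10.3
45 [-0.3, -3.6, -15.6] -15.3
50 [-0.5, -5.6, -20.4] -20.3
55 [-0.7, -8.0, -25.1] -25.3
60 [-0.8, -10.8, -29.5] -30.3
65 [-1.0, -14.0, -33.7] -35.3
70 [-1.2, -17.6, -37.5] -40.3
75 [-1.4, -21.5, -41.1] -45.3
```

View pics/w15.png

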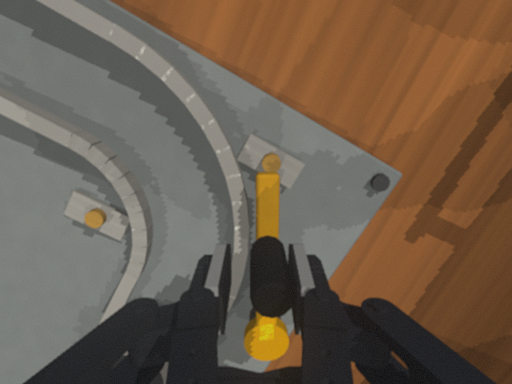

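The keeper is swinging with the tool, with the knob against the right-hand pad. I'll continue.

Emit:
arm_command([
  [[0,-1,-5,-5],[0,-2,-10,-10],[0,-4,-15,-15],[0,-6,-20,-20],[0,-8,-25,-25],[0,-11,-29,-30],[0,-14,-34,-35],[0,-17,-37,-40]],
])

```text
clock: 18.3
ee_pos: [0.6092, -0.0058, 0.0427]
tcp_rot: [0.606, -0.373, 0.585, 0.389]
contact_force: [1.8, 2.4, 2.2]
finger_gap: 0.028
```

```bash
python3 -c "
from path import *
where();kplan([65,70,75,80,82,84,86,88,90,92])"
```

```text
clk 18.3 guide 51.618922596008815 38.76043599851577 z 0.04268078391271944 F [1.8 2.4 2.2]
Fguide 1.6 2.6
65 [-0.1, 0.2, 4.8] 5.1
70 [-0.3, 0.1, -0.5] 0.1
75 [-0.5, -0.6, -5.7] -4.9
80 [-0.7, -1.7, -10.8] -9.9
82 [-0.8, -2.3, -12.8] -11.9
84 [-0.9, -2.9, -14.8] -13.9
86 [-1.0, -3.6, -16.8] -15.9
88 [-1.0, -4.4, -18.8] -17.9
90 [-1.1, -5.2, -20.7] -19.9
92 [-1.2, -6.1, -22.6] -21.9
```

Emit:
arm_command([
  [[0,0,-3,-3],[0,-1,-6,-5],[0,-1,-8,-8],[0,-2,-11,-10],[0,-2,-13,-12],[0,-3,-15,-14],[0,-3,-16,-15]],
])

```text
clock: 18.88
ee_pos: [0.6053, -0.0212, 0.0425]
tcp_rot: [0.553, -0.449, 0.529, 0.462]
contact_force: [2.1, 2.2, 1.1]
finger_gap: 0.0281
```

```bash
python3 -c "
from path import *
where();kplan([84,86,88,90,92])"
```

```text
clk 18.88 guide 49.16091092525352 23.03164554571457 z 0.042479137535346205 F [2.1 2.2 1.1]
Fguide 1.9 2.3
84 [-0.5, -0.1, 0.8] 1.1
86 [-0.6, -0.3, -1.3] -0.9
88 [-0.6, -0.5, -3.4] -2.9
90 [-0.7, -0.8, -5.5] -4.9
92 [-0.8, -1.2, -7.5] -6.9
```

Emit:
arm_command([
  [[0,0,-1,-1],[0,0,-2,-2]],
])

```text
clock: 19.05
ee_pos: [0.6052, -0.023, 0.0426]
tcp_rot: [0.545, -0.458, 0.52, 0.471]
contact_force: [1.1, 0.8, 0.9]
finger_gap: 0.0278
```

Emit:
arm_command([
  [[0,0,-1,-1],[0,0,-2,-2]],
])

```text
clock: 19.22
ee_pos: [0.605, -0.0249, 0.0425]
tcp_rot: [0.537, -0.468, 0.512, 0.481]
contact_force: [1.9, 2.8, 1.1]
finger_gap: 0.0277
```

```bash
python3 -c "
from path import *
where();kplan([84,86,88,90,92]);snap('wrist','w16')"
```

```text
clk 19.22 guide 49.09484867102107 19.331908854286795 z 0.042498397981227204 F [1.9 2.8 1.1]
Fguide 1.7 3.0
84 [-0.3, -0.2, 4.5] 5.2
86 [-0.4, -0.2, 2.4] 3.2
88 [-0.5, -0.3, 0.3] 1.2
90 [-0.6, -0.4, -1.8] -0.8
92 [-0.6, -0.7, -3.9] -2.8
```

View pics/w16.png

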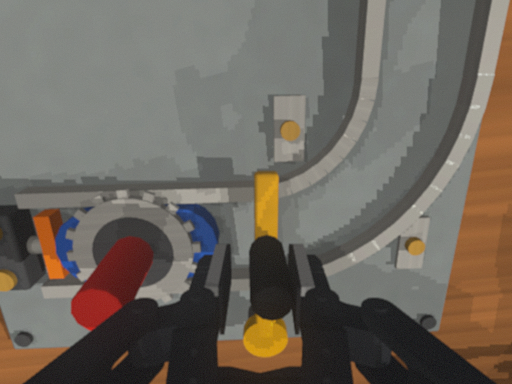

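Emit:
arm_command([
  [[0,0,-1,-1],[0,0,-2,-1]],
])

```text
clock: 19.43
ee_pos: [0.6049, -0.0262, 0.0425]
tcp_rot: [0.532, -0.473, 0.506, 0.486]
contact_force: [2.0, 8.2, 1.1]
finger_gap: 0.0279
```

Emit:
arm_command([
  [[0,0,-1,0],[0,0,-2,0]],
])

```text
clock: 19.6
ee_pos: [0.6049, -0.0262, 0.0424]
tcp_rot: [0.533, -0.473, 0.505, 0.487]
contact_force: [2.3, 11.4, 1.0]
finger_gap: 0.0279
```

Emit:
arm_command([
  [[0,0,-1,0],[0,0,-2,0]],
])

```text
clock: 19.77
ee_pos: [0.605, -0.0261, 0.0424]
tcp_rot: [0.534, -0.472, 0.504, 0.489]
contact_force: [1.8, 11.3, 0.8]
finger_gap: 0.0276
```

```bash
python3 -c "
from path import *
where();kplan([86,88,90,92])"
```

```text
clk 19.77 guide 49.22218650797612 18.150021494373643 z 0.04242356500890822 F [ 1.8 11.3  0.8]
Fguide 0.8 11.4
86 [-0.4, -0.1, 3.6] 4.5
88 [-0.5, -0.2, 1.5] 2.5
90 [-0.6, -0.3, -0.6] 0.5
92 [-0.7, -0.5, -2.7] -1.5
```

The keeper is at its rigid end stop: 11 N with no further motion, at about 90°. Now I'll back off, open and lift.

Emit:
arm_command([
  [[0,0,1,0],[0,0,3,0],[0,0,4,0],[0,0,4,0],[0,0,4,0]],
], fingers=0.1)

```text
clock: 20.18
ee_pos: [0.6051, -0.0224, 0.0425]
tcp_rot: [0.534, -0.472, 0.504, 0.488]
contact_force: [-0.1, -0.4, 0.2]
finger_gap: 0.0469
```

Emit:
arm_command([
  [[-10,0,0,0],[-30,0,0,0],[-60,0,0,0],[-90,0,0,0],[-120,0,0,0],[-150,0,0,0],[-180,0,0,0],[-180,0,0,0]],
])

```text
clock: 20.85
ee_pos: [0.6042, -0.0313, 0.2316]
tcp_rot: [0.536, -0.475, 0.501, 0.485]
contact_force: [1.2, 0.4, 1.1]
finger_gap: 0.0472
```

```bash
python3 -c "
from path import *
where();snap('wrist','w17');c=snap('scene','s17')
cv2.imwrite('pics/s17c.png',cv2.resize(c['color'][150:300,150:350,::-1],None,fx=4,fy=4,interpolation=2))"
```

```text
clk 20.85 guide 48.871095409237356 12.89594597889149 z 0.23161781366868145 F [1.2 0.4 1.1]
Fguide 1.2 0.5
```

View pics/w17.png

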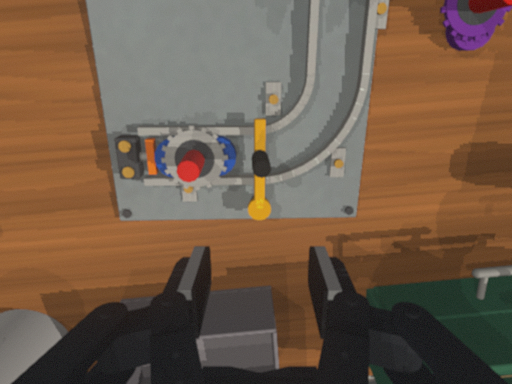

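View pics/s17c.png

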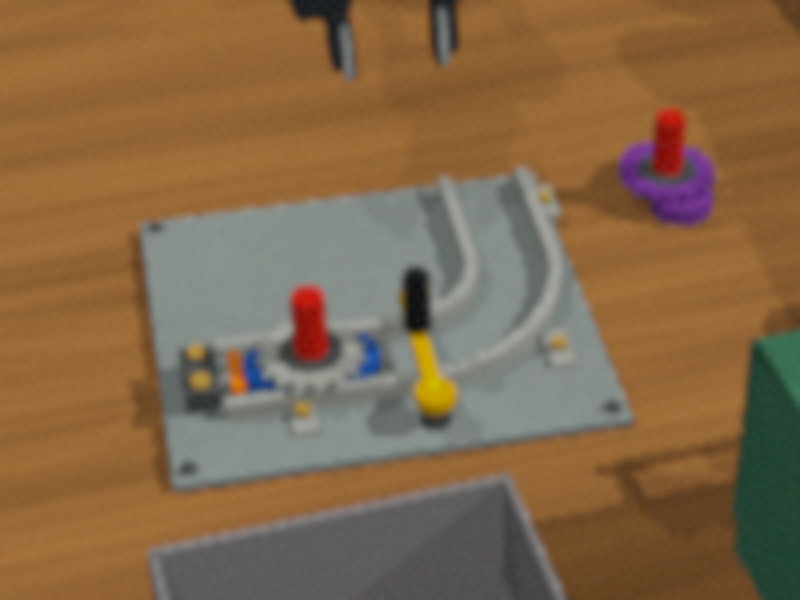

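The pictures show the carrier against the shoe, the keeper across the exit leg and the gripper clear, so I'm handing in.

```bash
python3 -c "
from m import *
print(manip.hand_in())"
```

```text
the job is handed in; nothing more can be done
None
```

I pushed the carrier by its post along the entry leg, round the bend and on until the shoe was in against the stop. I then swung the keeper shut, let go, lifted clear and handed in at about 21 s.

- **Shoe:** it slid at about 7.5 N, then stopped moving as the push rose to 9.4–11.4 N, after about 6 mm of tool travel. The wrist pictures give 4.5–6.6 mm of shoe travel, which is less exact. I rely on the force for "bottomed".
- **Force:** the highest push read at the end of any move was 11.4 N, at the shoe and again at the keeper's end stop. Readings round the bend were about 6 N. I had no force reading within a move.
- **Keeper:** it met its rigid end stop at about 90°.
- **Last pictures:** the carrier is flat and against the shoe, the keeper lies across the exit leg behind it, and the gripper is clear. The purple look-alike has not moved. I did not check the other bystanders again, but the arm never went near them.
- **What did not go cleanly:** the tool tilted by about 2° while pushing the shoe, and I could not undo that with the moves available. It had no visible effect.

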